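# Pop the fuse hatch of a coffee warmer

### The arm

A 6-joint arm with a two-finger parallel gripper is mounted at the origin on the work surface. World frame = base frame: x ahead of the robot, y to its left, z up, the work surface at z = 0. Lengths are in m, angles in degrees, forces in N, time in s.
With the tool pointing down it reaches from about 0.3 to 0.75 m from the base axis. Payload 8.5 kg.
Tool frame: the origin (TCP) lies between the finger pads; the fingertips stand 14 mm ahead of it and the grasp point (between the pads) lies 5 mm behind it; x points along the fingers, z is the direction in which the jaws open and shut, and the axes are right-handed (so a half turn about x gives the same grasp; the last joint's range is limited). The gripper opens to 85 mm and grips with 20 to 120 N. Pads are 22 mm wide; open, the fingers measure 114 mm over their backs; the gripper's body (76 mm by 85 mm) begins 54 mm behind the grasp point. The pads swing forward as they close: fully open they stand 13 mm farther back than shut.
Start: joints at [-80.346, 21.807, 74.336, -0, 83.858, -12.336], TCP at [0.206, -0.51, 0.245] pointing down, gripper open.
Joint ranges: [-178.18, 178.18], [-50.72, 133.34], [12.68, 142.11], [-81.47, 261.47], [9.98, 163.14], [-165.26, 165.26]. Speed limits (degrees/s): [136.94, 136.94, 180, 180, 180, 180].

### API

Orientations are given as a 3x3 rotation matrix whose columns are the frame's x, y, z axes.
In Python, from rig import env gives the robot as it stands.
- The arm moves only by the shell command python3 -m jog 'ROWS' [FORCE]. ROWS is JSON, a list of rows, each a list of 5 numbers: the opening, from -1 (shut) to 1 (fully open), so that 0 is half open, then the shift along the tool's x, y, z in m, then the turn about the tool's x in rad. In form: [[claw, dx, dy, dz, yaw], ...]. A call has 1 to 20 rows; each row is the pose to reach, as a shift and turn from the pose commanded when the call began, along the tool's axes at that moment; what a row does not reach only later rows make up. A row lasts 1/10 s, in which the tool goes at most 50 mm and 8.59 degrees, less where a joint would pass 70% of its speed; a pose out of reach is approached as far as the arm can. A call with a gripper value outside its range is refused whole. The fingers move at their own pace and stop on an object; FORCE is the grip in N (left out, the last holds). Time passes only in rows, so rows that repeat a pose let the fingers close. It gives the time, the measured TCP pose, the force and the opening at its end, in the units of the state.
- env.observe(): the state, without advancing time (a new reading comes with each control period).
- env.get_image(name): name is "scene" or "top"; returns the picture (480x640x3 uint8, red, green, blue); there is no depth.
- env.camera_model(name): a dict with "fx", "fy", "cx", "cy" (pixels), "origin" and "orientation" of the camera in the world. Camera axes: x right, y up, looking along -z (the intrinsics and any distortion apply to the point x, -y, -z); pixel columns grow to the right and rows downward; lengths in m; the calibration is good to about 2 mm. A picture is of the moment at which its call begins. camera_model takes no time and is no camera call.
- env.close_job(): hands the job in, once; it reports no verdict.
The state is a dict: "time_s": time; "q": joint angles; "qvel": joint speeds; "joint_efforts": joint torques, N m; "position": TCP position; "tool_rot": TCP orientation; "ft_force": force on the tool from outside, world axes, zero at the start; "wrist_torque": the same for the moment, N m; "grip_width": finger opening in m.
Only numpy, scipy, OpenCV 4.12 (cv2) and the standard library are available. Lean on these libraries where they do the work, as an engineer would, in place of code of your own. Each camera call takes 0.05 s, during which the arm holds its last target.

### The job

On the black front deck of the coffee warmer there are two steel hatches side by side. Press the narrow one (the fuse hatch) fully down with the fingertips and let it go, so that it springs open by itself, and see that it stays wide open; do not push it back once it has popped. Leave the wide hatch shut, and do not disturb or pick up the mug, the basket or the canister.

Things in the scene. Friction and masses are not known exactly. Their poses are not given: they have to be found in the camera images.
- warmer: Coffee warmer, fixed: aluminium box with dark wood sides, 320 mm deep (x), 312 wide (y), on a dark pedestal. Origin at the centre of the box's underside, 0 to 60 mm above the bench; x points from front to rear, z up. Front 110 mm, nearest the robot: black deck 85 mm above the origin, two bays 145 mm between centres, left or right varies. Rear: warming plate, top 95 mm above the origin.
- narrow_press (a point): Press point of the narrow hatch: top face of its lid, centre line, 70 mm from the hinge, 18 mm from the free edge; moves with the lid; 98 mm above the warmer's origin while shut. Lid: flat steel plate 56 mm wide (warmer's y), 90 long (warmer's x), 5 thick, standing 8 mm clear of the deck rim; hinged at its edge farthest from the warmer's front, free edge towards the front.
- narrow_lid (a joint): Angle of the narrow hatch, rad: about 0.01 shut, negative pressed (hard stop -0.085 = 6 mm down at the press point), 0.9 fully open. Push-push latch: some 2 to 4 N at the press point carry it to the stop and free it (from -0.06); as the finger rises the lid follows it, and a spring opens it to 0.9 in 1.5 s (free edge then 160 mm above that origin) and holds. A second full press re-latches it.
- wide_press (a point): The like point on the wide hatch's lid (120 mm wide, otherwise the same), 98 mm above the warmer's origin while shut. Not to be pressed.
- wide_lid (a joint): Angle of the wide hatch in rad, same meaning and same latch as the narrow one; about 0.01 shut, and it has to stay shut.
- mug: Bystander: white mug, 80 mm across, 88 mm high with a side handle, standing on the warming plate behind the hatches; origin at the centre of its underside.
- basket: Bystander: steel filter basket (bowl), 124 mm across, 55 mm high, on the bench to one side of the warmer; origin at the centre of its underside.
- canister: Bystander: dark steel canister with black lid, 84 mm across, 115 mm high, on the bench to one side of the warmer; origin at the centre of its underside.

How it is judged:
By the outcome, as a careful person would: the job done as asked, in the order asked, and still so for the second after the job is handed in, with the robot touching nothing.
It also fails if it takes over 29 s, if anything falls off the work surface, if the arm or the gripper's body presses on something with over 40 N, if the wrist force passes 120 N, or if a joint passes its speed limit or range.

## Working session

There is one attempt and no reset: what is moved stays moved. The work goes in short steps, Python scripts to look and compute and a shell command to move; the robot and the scene stay as the last step left them, time stands still between calls to the robot, and variables do not carry over. Pictures are saved under pics/ and viewed, and the job is handed in when it is done.

```bash
mkdir -p pics
python3 - <<'E'
from rig import env
import cv2
for n in("scene","top"):
    cv2.imwrite(f"pics/{n}0.png",env.get_image(n)[:,:,::-1]); print(n,env.camera_model(n))
s=env.observe()
for k in("time_s","position","tool_rot","ft_force","grip_width"):print(k,s[k])
E
```

```text
scene {'fx': 522.5622274149354, 'fy': 522.5622274149354, 'cx': 316.51885405486576, 'cy': 241.51944905374535, 'origin': array([ 1.31920694, -0.26202632,  1.10393473]), 'orientation': array([[ 0.35778431, -0.74838879,  0.55848421],
       [ 0.93377719,  0.28218099, -0.22007736],
       [ 0.0071098 ,  0.60024005,  0.79978831]])}
top {'fx': 510.46922066764466, 'fy': 510.46922066764466, 'cx': 323.6125442420961, 'cy': 236.5423309077962, 'origin': array([0.39918385, 0.02326798, 1.14043925]), 'orientation': array([[ 0.00297266,  0.9819852 , -0.18893446],
       [-0.99992505,  0.00516292,  0.01110161],
       [ 0.01187707,  0.1888873 ,  0.98192694]])}
time_s 0.1
position [ 0.20591997 -0.50973542  0.24479282]
tool_rot [[-2.22886411e-04  9.27227883e-01  3.74497534e-01]
 [ 1.23978201e-03  3.74497511e-01 -9.27227090e-01]
 [-9.99999207e-01  2.57628987e-04 -1.23303086e-03]]
ft_force [ 0.58716185 -0.56230867 -0.53002368]
grip_width 0.08530871214998387
```

View pics/scene0.png

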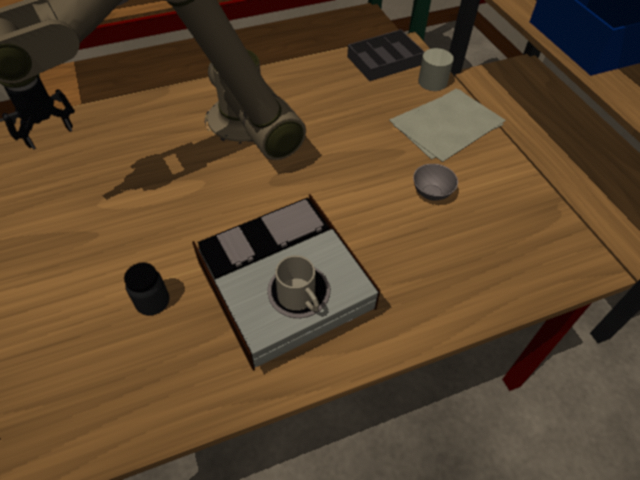

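View pics/top0.png

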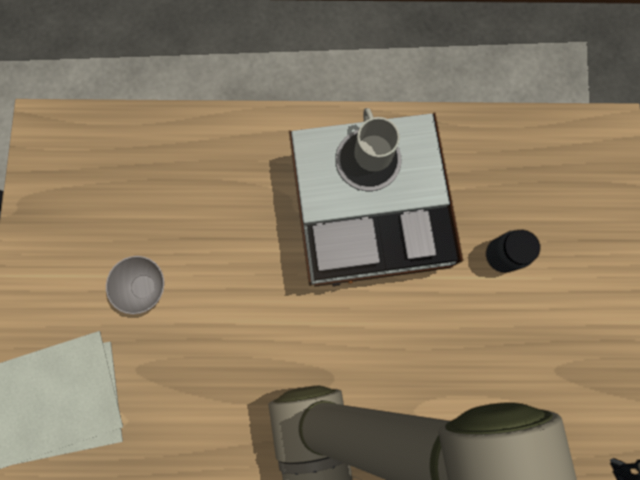

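The top view shows the narrow lid around (418,234) and the wide one around (346,243). In the scene view the narrow lid is at about (236,246). Next I'll segment both lids and triangulate.

```bash
cat > h.py <<'E'
import numpy as np,cv2
from rig import env
def ray(n,p):
    m=env.camera_model(n);R=np.array(m['orientation'])
    d=R@np.array([(p[0]-m['cx'])/m['fx'],-(p[1]-m['cy'])/m['fy'],-1]);return np.array(m['origin']),d/np.linalg.norm(d)
def plane(n,p,z):
    o,d=ray(n,p);return o+d*(z-o[2])/d[2]
def tri(p,q):
    o,d=ray("top",p);o2,d2=ray("scene",q)
    t=np.linalg.lstsq(np.c_[d,-d2],o2-o,rcond=None)[0];a=o+d*t[0];b=o2+d2*t[1];return (a+b)/2,np.linalg.norm(a-b)
E
python3 - <<'E'
from h import *
# magnified crops
t=cv2.imread("pics/top0.png");s=cv2.imread("pics/scene0.png")
cv2.imwrite("pics/tc.png",cv2.resize(t[190:300,290:480],None,fx=4,fy=4,interpolation=cv2.INTER_CUBIC))
cv2.imwrite("pics/sc.png",cv2.resize(s[190:290,185:345],None,fx=4,fy=4,interpolation=cv2.INTER_CUBIC))
for n,im,roi in(("top",t,(300,205,460,285)),("scene",s,(195,195,335,275))):
    x0,y0,x1,y1=roi;g=cv2.cvtColor(im,cv2.COLOR_BGR2HSV)[y0:y1,x0:x1]
    m=((g[...,2]>95)&(g[...,1]<60)).astype(np.uint8)*255
    m=cv2.morphologyEx(m,cv2.MORPH_OPEN,np.ones((3,3),np.uint8))
    for c in cv2.findContours(m,0,2)[0]:
        if cv2.contourArea(c)>150:
            r=cv2.minAreaRect(c);ap=cv2.approxPolyDP(c,4,True)[:,0]+[x0,y0]
            print(n,cv2.contourArea(c),np.array(r[0])+[x0,y0],r[1:],ap.tolist())
E
```

```text
top 2697.0 [345.67904663 242.84279633] ((46.91811752319336, 61.12571716308594), 82.40535736083984) [[372, 219], [313, 226], [319, 269], [378, 262]]
top 1237.0 [417.85134888 233.10810852] ((47.84010696411133, 28.605422973632812), 80.53767395019531) [[422, 209], [401, 215], [408, 257], [435, 254], [428, 212]]
top 1206.5 [367.5 213.5] ((17.0, 133.0), 90.0) [[301, 208], [303, 221], [434, 205]]
scene 1781.0 [281.99999237 251.99999237] ((43.99999237060547, 103.99998474121094), 90.0) [[334, 233], [327, 231], [230, 274], [275, 274], [277, 265], [294, 255], [324, 274], [334, 274]]
scene 654.0 [235.54716873 245.08490753] ((32.73233413696289, 22.82521629333496), 60.945396423339844) [[238, 228], [219, 236], [232, 262], [252, 254]]
scene 1360.5 [291.99874878 221.73023987] ((30.90800666809082, 51.697021484375), 67.93209838867188) [[305, 201], [263, 217], [278, 242], [320, 224]]
```

View pics/tc.png

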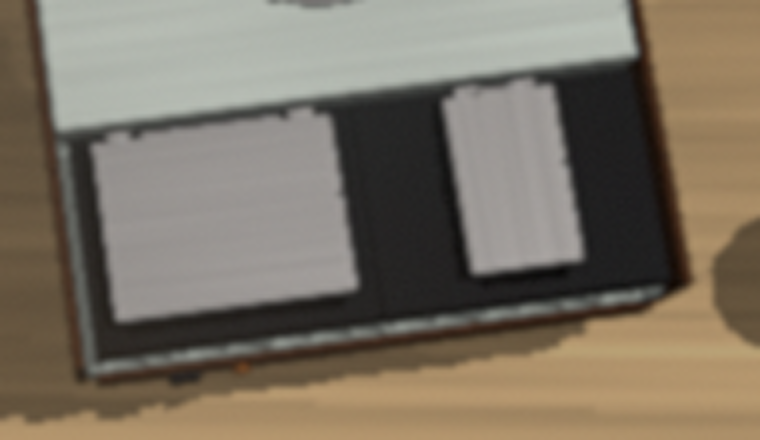

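View pics/sc.png

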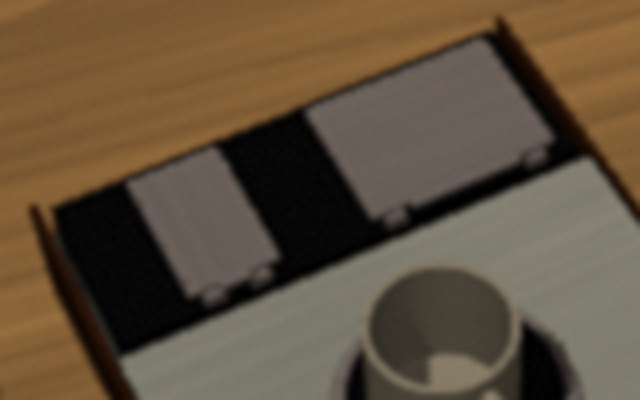

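Run:
```python
from h import *
P={}
for k,p,q in(("F-",(436,255.5),(217,235.75)),("F+",(407.5,258.75),(239.25,226.5)),("R-",(428.2,211.2),(232.5,264.5)),("R+",(400.7,213.7),(255,254.5)),
 ("WF-",(379.5,262.5),(261.7,217)),("WF+",(318.5,270.5),(306,199.5)),("WR-",(372.5,218.2),(278,245)),("WR+",(312.5,226),(323,224.5))):
    a,e=tri(p,q);P[k]=a;print(k,a.round(4),round(e,4))
z=np.mean([v[2] for v in P.values()]);print("z",z)
Q={}
tp={"F-":(436,255.5),"F+":(407.5,258.75),"R-":(428.2,211.2),"R+":(400.7,213.7)}
sp={"F-":(217,235.75),"F+":(239.25,226.5),"R-":(232.5,264.5),"R+":(255,254.5)}
for n,d in(("top",tp),("scene",sp)):
    Q={k:plane(n,v,z) for k,v in d.items()};f=(Q["F-"]+Q["F+"])/2;r=(Q["R-"]+Q["R+"])/2;u=(r-f)[:2]
    print(n,f,r,"len",np.linalg.norm(u),"w",np.linalg.norm(Q["F-"]-Q["F+"]),"yaw",np.degrees(np.arctan2(u[1],u[0])))
    u/=np.linalg.norm(u);c=(f+r)/2; print("press", c[:2]-u*27)
s=env.observe();print(s['position'],s['tool_rot'])
```

```text
F- [ 0.5538 -0.2086  0.1468] 0.0026
F+ [ 0.5467 -0.1526  0.1478] 0.0012
R- [ 0.6437 -0.1966  0.1462] 0.0025
R+ [ 0.6374 -0.1416  0.1488] 0.0007
WF- [ 0.539  -0.0962  0.1498] 0.003
WF+ [0.5227 0.0224 0.1475] 0.0012
WR- [ 0.6285 -0.0849  0.1463] 0.0015
WR+ [0.611  0.0336 0.1486] 0.0013
z 0.14771257159924767
top [ 0.54992842 -0.18143072  0.14771257] [ 0.64029726 -0.16979238  0.14771257] len 0.09111518438244649 w 0.05689019782709378 yaw 7.338559384828873
press [-26.18372219  -3.6243786 ]
scene [ 0.55098877 -0.179746    0.14771257] [ 0.64102745 -0.16831268  0.14771257] len 0.09076169736526982 w 0.05598365157430851 yaw 7.2368177766661805
press [-26.18890877  -3.57523911]
[ 0.20591997 -0.50973542  0.24479282] [[-2.22886411e-04  9.27227883e-01  3.74497534e-01]
 [ 1.23978201e-03  3.74497511e-01 -9.27227090e-01]
 [-9.99999207e-01  2.57628987e-04 -1.23303086e-03]]
```

The lid measures 91 x 56 mm with its top at z≈0.148, which matches the given sizes. The press point is about (0.569, -0.178). From the start pose that is a shift of tool y +0.461 and tool z -0.172.

```bash
python3 -m jog '[[-1,0,0.02,-0.007,0],[-1,0,0.06,-0.022,0],[-1,0,0.10,-0.037,0],[-1,0,0.145,-0.054,0],[-1,0,0.19,-0.071,0],[-1,0,0.235,-0.088,0],[-1,0,0.28,-0.104,0],[-1,0,0.325,-0.121,0],[-1,0,0.365,-0.136,0],[-1,0,0.40,-0.149,0],[-1,0.01,0.43,-0.160,0],[-1,0.02,0.45,-0.168,0],[-1,0.035,0.461,-0.172,0],[-1,0.05,0.461,-0.172,0],[-1,0.05,0.461,-0.172,0],[-1,0.05,0.461,-0.172,0]]' 20
python3 - <<'E'
from h import *
a=env.get_image("scene");b=env.get_image("top")
cv2.imwrite("pics/s1.png",cv2.resize(np.hstack([a[140:300,130:330],b[140:300,290:490]])[:,:,::-1],None,fx=2,fy=2,interpolation=cv2.INTER_CUBIC))
s=env.observe();print(s['time_s'],s['position'],s['tool_rot'],s['ft_force'],s['grip_width'])
E
```

```text
time_s: 1.7
position: [0.5687, -0.1783, 0.1952]
tool_rot: [[-0.001, 0.928, 0.374], [0.0, 0.374, -0.928], [-1.0, -0.001, -0.0]]
ft_force: [-0.7, 0.8, 0.0]
grip_width: 0.0001
1.8 [ 0.56895611 -0.17848215  0.19607008] [[ 9.97302722e-04  9.27555533e-01  3.73684009e-01]
 [-6.06394158e-04  3.73684687e-01 -9.27555598e-01]
 [-9.99999319e-01  6.98453923e-04  9.35141012e-04]] [ 0.45613745 -0.08982296 -0.18563353] 0.00010085224451697148
```

View pics/s1.png

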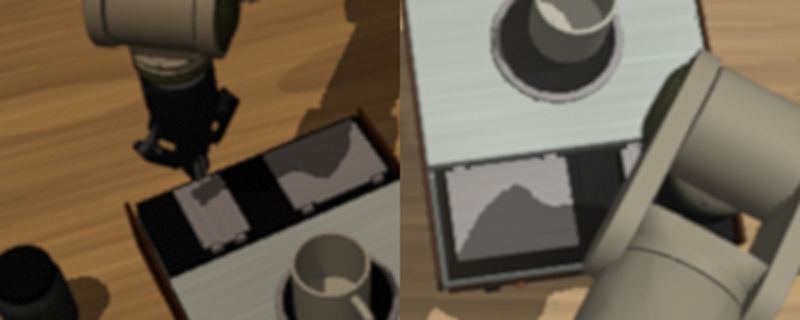

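The closed fingertips (scene crop, about (200,175)) hang over the front part of the narrow lid, on its centre line. The lid top should be about 33 mm below the tips. I'll go down to just about contact.

```bash
python3 -m jog '[[-1,0.01,0,0,0],[-1,0.02,0,0,0],[-1,0.027,0,0,0],[-1,0.030,0,0,0],[-1,0.032,0,0,0],[-1,0.033,0,0,0],[-1,0.034,0,0,0],[-1,0.035,0,0,0],[-1,0.035,0,0,0]]'
```

```text
time_s: 2.7
position: [0.5689, -0.1779, 0.1605]
tool_rot: [[0.0, 0.927, 0.374], [-0.0, 0.374, -0.927], [-1.0, -0.0, 0.0]]
ft_force: [-1.2, -0.3, 2.1]
grip_width: -0.0002
```

```bash
python3 -m jog '[[-1,0.001,0,0,0],[-1,0.002,0,0,0],[-1,0.003,0,0,0],[-1,0.004,0,0,0],[-1,0.004,0,0,0]]'
```

```text
time_s: 3.2
position: [0.569, -0.1779, 0.1566]
tool_rot: [[0.0, 0.927, 0.374], [-0.0, 0.374, -0.927], [-1.0, 0.0, 0.0]]
ft_force: [-2.3, -0.2, 4.6]
grip_width: 0.0001
```

```bash
python3 -m jog '[[-1,0.001,0,0,0],[-1,0.002,0,0,0],[-1,0.002,0,0,0]]'
```

```text
time_s: 3.5
position: [0.5691, -0.178, 0.1563]
tool_rot: [[0.002, 0.927, 0.375], [-0.001, 0.375, -0.927], [-1.0, 0.001, 0.002]]
ft_force: [-7.9, 1.2, 16.9]
grip_width: -0.0
```

The stop is reached: the TCP holds at 0.156 and the force jumped to 17 N. Now I'll release upward faster than the lid opens, then clear towards the front.

```bash
python3 -m jog '[[-1,-0.003,0,0,0],[-1,-0.012,0,0,0],[-1,-0.03,0,0,0],[-1,-0.055,0,0,0],[-1,-0.085,-0.01,-0.003,0],[-1,-0.115,-0.03,-0.008,0],[-1,-0.145,-0.055,-0.015,0],[-1,-0.165,-0.085,-0.022,0],[-1,-0.175,-0.115,-0.03,0],[-1,-0.18,-0.14,-0.037,0],[-1,-0.18,-0.155,-0.041,0],[-1,-0.18,-0.155,-0.041,0],[-1,-0.18,-0.155,-0.041,0],[-1,-0.18,-0.155,-0.041,0],[-1,-0.18,-0.155,-0.041,0],[-1,-0.18,-0.155,-0.041,0],[-1,-0.18,-0.155,-0.041,0],[-1,-0.18,-0.155,-0.041,0]]'
python3 - <<'E'
from h import *
a=env.get_image("scene");b=env.get_image("top")
cv2.imwrite("pics/s2.png",cv2.resize(np.hstack([a[140:300,130:330],b[140:300,290:490]])[:,:,::-1],None,fx=2,fy=2,interpolation=cv2.INTER_CUBIC))
s=env.observe();print(s['time_s'],s['position'],s['ft_force'])
E
```

```text
time_s: 5.3
position: [0.4101, -0.1978, 0.3342]
tool_rot: [[-0.0, 0.927, 0.375], [0.0, 0.375, -0.927], [-1.0, -0.0, -0.0]]
ft_force: [0.3, 0.3, -0.1]
grip_width: 0.0002
5.4 [ 0.40997104 -0.19786122  0.3343102 ] [-0.66985304 -0.81241419 -0.51134324]
```

View pics/s2.png

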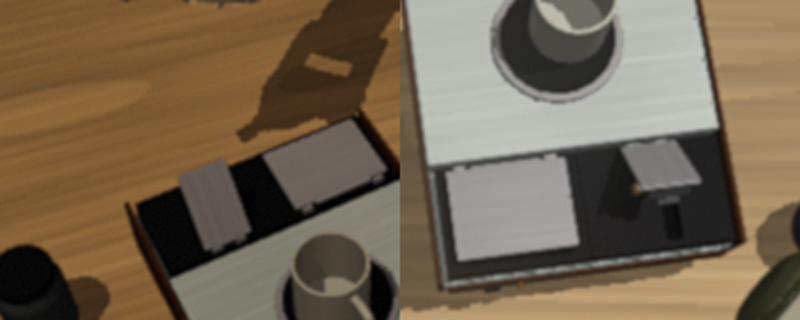

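The narrow lid has popped up: its free edge in the top crop is at about (663,187), with the bay exposed below it. The wide lid is flat. I'll wait 1 s, then measure the open angle and check for changes.

```bash
python3 -m jog '[[-1,0,0,0,0],[-1,0,0,0,0],[-1,0,0,0,0],[-1,0,0,0,0],[-1,0,0,0,0],[-1,0,0,0,0],[-1,0,0,0,0],[-1,0,0,0,0],[-1,0,0,0,0],[-1,0,0,0,0]]'
python3 - <<'E'
from h import *
a=env.get_image("scene")[:,:,::-1];b=env.get_image("top")[:,:,::-1]
cv2.imwrite("pics/s3.png",cv2.resize(np.hstack([a[170:270,165:265],b[190:290,380:480]]),None,fx=4,fy=4,interpolation=cv2.INTER_CUBIC))
cv2.imwrite("pics/s4.png",np.vstack([a[100:340],b[60:320]]))
for n,im,o,(x0,x1,y0,y1) in(("scene",a,"scene0",(255,380,195,330)),("scene can",a,"scene0",(115,185,255,320)),("top mug",b,"top0",(330,410,105,190)),("top wide",b,"top0",(305,385,218,275)),("top basket",b,"top0",(95,175,245,325)),("scene basket",a,"scene0",(405,465,155,210)),):
    d=cv2.absdiff(im,cv2.imread(f"pics/{o}.png"))[y0:y1,x0:x1];print(n,d.mean(),(d.max(2)>30).sum())
E
```

```text
time_s: 6.4
position: [0.4099, -0.1979, 0.3343]
tool_rot: [[0.0, 0.927, 0.374], [0.0, 0.374, -0.927], [-1.0, 0.0, -0.0]]
ft_force: [0.5, -0.8, 0.5]
grip_width: 0.0
scene 3.714054320987654 396
scene can 2.1231501831501833 0
top mug 6.343578431372549 0
top wide 6.130190058479532 0
top basket 6.982395833333333 0
scene basket 2.5475757575757574 0
```

View pics/s3.png

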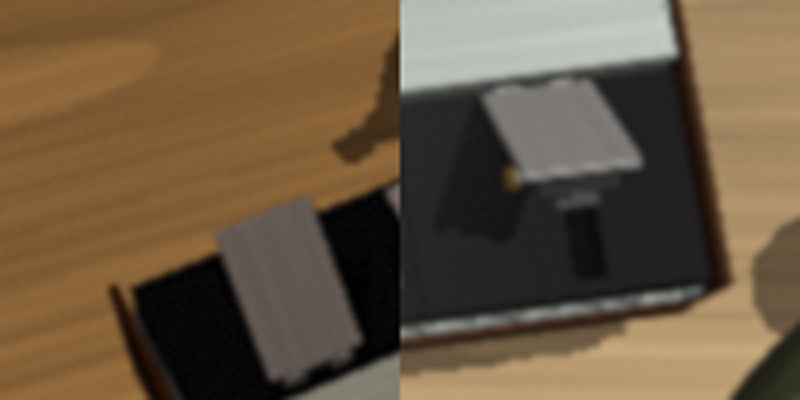

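View pics/s4.png

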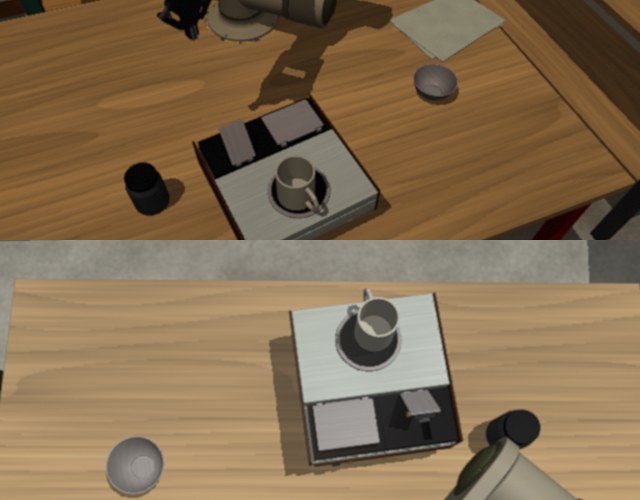

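Run:
```python
from h import *
F=[tri((440.5,231.2),(219.2,228.7)),tri((411.7,235.5),(241.8,219.2))];print(F)
f=(F[0][0]+F[1][0])/2;r=np.array([.6405,-.169,.1477]);d=f-r
print(f[2]-.0497,"angle",np.arctan2(d[2],np.linalg.norm(d[:2])))
env.close_job()
```

```text
[(array([ 0.58931677, -0.20317992,  0.21269177]), np.float64(0.002864699979180804)), (array([ 0.58087104, -0.14964562,  0.2124263 ]), np.float64(0.002212702530256376))]
0.16285903635950308 angle 0.8594538982555892
the job is handed in; nothing more can be done
```

I pressed the narrow hatch down to its hard stop with the closed fingertips and let it go. It sprang open by itself and stayed open, and I've handed the job in at about 6.5 s on the robot's clock.

- **Press:** the reading at the stop was about 17 N, and the fingers then rose clear and pulled back towards the front.
- **Narrow hatch:** about 3 s after release, its free edge measured about 163 mm above the warmer's origin (160 expected). The lid angle came out at roughly 0.86 rad, against 0.9 fully open, which is within measuring error.
- **Wide hatch and bystanders:** before-and-after pictures show no change at the wide hatch, mug or basket in the top view, nor at the canister and basket in the scene view.
- **Check with differences:** one larger patch of the scene view, around the wide hatch and mug, did differ by 396 pixels. I put that down to the arm's shadow but did not check it separately. The wide hatch and mug looked unmoved in both views.
- **Arm:** it ended more than 120 mm from the lid, with the force reading at noise level.

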